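# Load a reagent vial from behind the bottles into the analyser's reagent carousel

### The job

Load the green-capped vial into the one empty cup of the reagent carousel: first take the two tall bottles that stand in front of it out of the rack and stand them in the steel side tray, leaving the third bottle where it is, then fetch the vial and, with the carousel's centre knob turned so that the empty cup lies in the opening of the blue cover, stand the vial in that cup. Then stand both bottles back in the rack, each on the pad of its cap's colour, and keep bottles and vial upright throughout.

Things in the scene. Friction and masses are not known exactly. Their poses are not given: they have to be found in the camera images.
- bottle_red: white plastic reagent bottle with red screw cap and red band, standing on the pad of its colour. 46 mm across up to 105 mm height, then a shoulder; ribbed cap, 30 mm across, from 124 to 150 mm height, can be gripped from above. Origin: centre of its underside, z up. 0.15 to 0.3 kg.
- bottle_blue: white plastic reagent bottle with blue screw cap and blue band, standing on the pad of its colour. 46 mm across up to 105 mm height, then a shoulder; ribbed cap, 30 mm across, from 124 to 150 mm height, can be gripped from above. Origin: centre of its underside, z up. 0.15 to 0.3 kg.
- bottle_yellow: white plastic reagent bottle with yellow screw cap and yellow band, standing on the pad of its colour. 46 mm across up to 105 mm height, then a shoulder; ribbed cap, 30 mm across, from 124 to 150 mm height, can be gripped from above. Origin: centre of its underside, z up. 0.15 to 0.3 kg.
- seat_red: red round pad, 56 mm across, 3 mm thick, fixed on the rack's floor: home of the red-capped bottle. Origin: centre of its underside, z up. The three pads form a row along their y axis, 62 mm between centres, in any order. x points to the vials' row, away from the robot.
- seat_blue: blue round pad, 56 mm across, 3 mm thick, fixed on the rack's floor: home of the blue-capped bottle. Origin: centre of its underside, z up. The three pads form a row along their y axis, 62 mm between centres, in any order. Rack: white tray, 5 mm floor, rim 16 mm high.
- seat_yellow: yellow round pad, 56 mm across, 3 mm thick, fixed on the rack's floor: home of the yellow-capped bottle. Origin: centre of its underside, z up. The three pads form a row along their y axis, 62 mm between centres, in any order. Vials stand 48 mm behind (+x) the row of pads, each midway between two pads.
- vial_green: small amber vial with green cap in the rack's back row; 60 mm high, 26 mm across, cap 24 mm across from 42 to 60 mm height. Origin: centre of underside, z up. 40 g. The two bottles whose pads are 57 mm from it are in its way, too close and high for a gripper; the third pad is 105 mm off. A second vial, black-capped, 62 mm beside it, stays.
- side_tray: empty flat steel tray, fixed, 230 mm along its x by 160 mm along its y, floor 4 mm high, rim 14 mm high: the side area for the bottles taken out. Origin: centre of its underside, z up. It lies on one side of the rack, the carousel on the other.
- rotor (a joint): turn of the carousel (rad, counter-clockwise from above); 0: empty cup in mid opening; starts at 0.85 to 1.4, cup under the cover. Light friction, 0.06 N m; stays where left. Turned by the black bar knob over its axis: 50 mm long, 16 thick, 106 to 126 mm above the table, in line with the empty cup, yellow mark at that end. Carousel: white drum, 252 mm across; see-through blue cover, top at 104 mm.
- well (a point): centre of the inner floor of the carousel's one empty cup (white; the other seven hold white-capped vials), 38 mm above the table; turns with the rotor. x axis: level, from cup to rotor axis, 85 mm away; z up. Cup 18 mm deep, 36 mm wide inside, flared to 44 at its mouth. The cover's opening is an 80-degree sector; the drum's wall is 40 mm high there.

How it is judged:
By the outcome, as a careful person would: the job done as asked, in the order asked, and still so for the second after the job is handed in, with the robot touching nothing.
It also fails if it takes over 141 s, if anything falls off the work surface, if the arm or the gripper's body presses on something with over 40 N, if the wrist force passes 120 N, or if a joint passes its speed limit or range.

### The arm

A 7-joint arm with a two-finger parallel gripper is mounted at the origin on the work surface. World frame = base frame: x ahead of the robot, y to its left, z up, the work surface at z = 0. Lengths are in m, angles in rad, forces in N, time in s.
With the tool pointing down it reaches from about 0.4 to 0.85 m from the base axis. Payload 4.5 kg.
Tool frame: the origin (TCP) lies on the centre line of the jaws, within the pads' length; the fingertips stand 22 mm ahead of it and the grasp point (between the pads) lies 3 mm ahead of it; z points along the fingers, y is the line along which they close (so a half turn about z gives the same grasp; the last joint's range is limited). The gripper opens to 88 mm and grips with 3 to 60 N. Pads are 18 mm wide; open, the fingers measure 123 mm over their backs; the gripper's body (75 mm by 187 mm) begins 45 mm behind the grasp point.
Start: joints at [1.174, 0.689, -0.195, 1.565, 0.157, 0.902, -0.215], TCP at [0.261, -0.568, 0.261] pointing down, gripper open.
Joint ranges: [-3.01, 3.01], [-0.46, 2.08], [-1.47, 1.51], [0.13, 2.56], [-1, 4.14], [0.04, 2.09], [-2.66, 2.66]. Speed limits (rad/s): [2.57, 2.57, 3.14, 3.14, 3.14, 3.14, 3.14].

### API

Orientations are given as a unit quaternion [w, x, y, z].
In Python, from workcell import manip gives the robot as it stands. The module is installed in compiled form; this text tells all that it offers.
- The arm moves only by the shell command python3 -m crank 'ROWS' [FORCE]. ROWS is a JSON list of rows, 1 to 12 of them, each of 5 numbers: dx, dy, dz in m, then a turn about the tool's z in rad, then the finger opening in m; each row is the pose to reach, as a shift and turn from the pose commanded when the command began, along the tool's axes at that moment; what a row does not reach only later rows make up. A row lasts 1/10 s, in which the tool goes at most 0.05 m and 0.15 rad, less where a joint would pass 70% of its speed; a pose out of reach is approached as far as the arm can. The fingers move at their own pace and stop on an object; FORCE is the grip in N (left out, the last holds). Time passes only in rows, so rows that do not move let the fingers close. It prints the time, the measured TCP pose, the force, the opening and the grip force at its end.
- manip.state(): the state, without advancing time (a new reading comes with each control period).
- manip.grab_frame(name): name is "scene" or "top" or "wrist"; returns a dict with "pixels" (400x640x3 uint8, red, green, blue), "fx", "fy", "cx", "cy" (pixels), "camera_from_world" (4x4, takes a point from world to camera coordinates). Camera axes: x right, y up, looking along -z (the intrinsics and any distortion apply to the point x, -y, -z); pixel columns grow to the right and rows downward; lengths in m; the calibration is good to about 2 mm. A picture is of the moment at which its call begins. There is no depth.
- manip.finish_job(): hands the job in; it is judged then, once.
The state is a dict: "clock": time; "joint_pos": joint angles; "dq": joint speeds; "tau": joint torques, N m; "tcp_pos": TCP position; "tool_rot": TCP orientation; "ft_force": force on the tool from outside, world axes, zero at the start; "moment": the same for the moment, N m; "finger_gap": finger opening in m; "gripper_force": force on a finger pad.
Only numpy, scipy, OpenCV 4.12 (cv2) and the standard library are available. Lean on these libraries where they do the work, as an engineer would, in place of code of your own. Each camera call takes 0.05 s, during which the arm holds its last target. There are 200 camera calls.

## Working session

There is one attempt and no reset: what is moved stays moved. The work goes in short steps, Python scripts to look and compute and a shell command to move; the robot and the scene stay as the last step left them, time stands still between calls to the robot, and variables do not carry over. Pictures are saved under pics/ and viewed, at most 14 in all, crops included, and the job is handed in when it is done.

```bash
mkdir -p pics; cat > h.py <<'E'
import numpy as np, cv2, json
from workcell import manip
from scipy.spatial.transform import Rotation as R
def grab(name):
    f=manip.grab_frame(name); f['pixels']=np.asarray(f['pixels']); return f
def save(f,fn): cv2.imwrite('pics/'+fn,cv2.cvtColor(f['pixels'],cv2.COLOR_RGB2BGR))
def cast(f,u,v,z):
    T=np.array(f['camera_from_world']); d=np.array([(u-f['cx'])/f['fx'],-(v-f['cy'])/f['fy'],-1.])
    c=-T[:3,:3].T@T[:3,3]; w=T[:3,:3].T@d
    return c+w*(z-c[2])/w[2]
def proj(f,p):
    T=np.array(f['camera_from_world']); q=T[:3,:3]@np.array(p)+T[:3,3]
    return f['cx']+f['fx']*q[0]/-q[2], f['cy']-f['fy']*q[1]/-q[2]
def blobs(f,lo,hi,amin=30):
    h=cv2.cvtColor(f['pixels'],cv2.COLOR_RGB2HSV); m=cv2.inRange(h,np.array(lo),np.array(hi))
    n,l,s,c=cv2.connectedComponentsWithStats(m)
    return [(c[i].round(1).tolist(),s[i].tolist()) for i in range(1,n) if s[i][4]>=amin]
def rot():
    q=manip.state()['tool_rot']; return R.from_quat([q[1],q[2],q[3],q[0]])
E
python3 - <<'E'
from h import *
s=manip.state(); print(s['tcp_pos'],s['tool_rot'],rot().as_matrix().round(3).tolist(),s['finger_gap'])
for n in('top','scene'):
    f=grab(n); save(f,n+'0.png'); print(n,f['fx'],f['cx'],f['cy'],[k for k in f],np.array(f['camera_from_world']).round(3).tolist())
E
```

```text
[ 0.26068981 -0.56737612  0.25991653] [-9.02596273e-04  9.76884400e-01  2.13766190e-01 -2.66256137e-04] [[0.909, 0.418, -0.001], [0.418, -0.909, 0.002], [-0.0, -0.002, -1.0]] 0.08825334640043901
top 390.67276912717756 328.56971042772653 203.46191108939954 ['pixels', 'fx', 'fy', 'cx', 'cy', 'camera_from_world'] [[0.009, -1.0, 0.008, 0.009], [0.996, 0.01, 0.089, -0.546], [-0.089, 0.007, 0.996, -0.864], [0.0, 0.0, 0.0, 1.0]]
scene 404.60354967033027 318.92321414978295 198.43786037854616 ['pixels', 'fx', 'fy', 'cx', 'cy', 'camera_from_world'] [[0.297, 0.955, 0.01, -0.146], [-0.803, 0.245, 0.544, 0.387], [0.517, -0.169, 0.839, -1.158], [0.0, 0.0, 0.0, 1.0]]
```

View pics/top0.png

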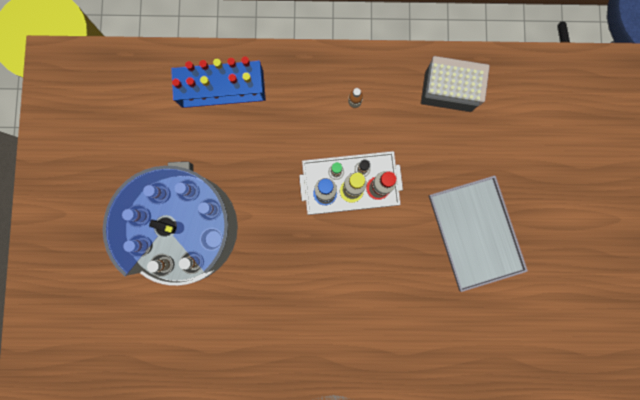

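View pics/scene0.png

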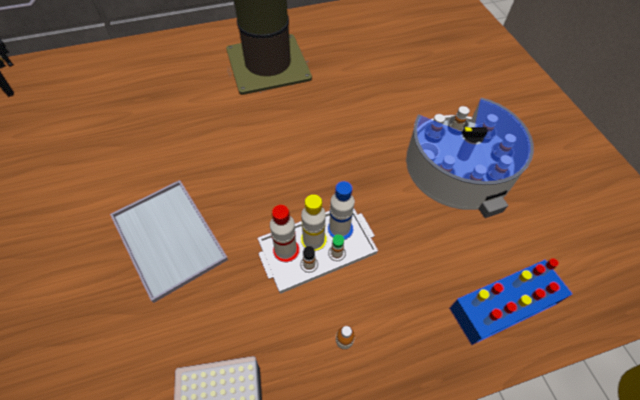

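The top view shows the blue (325,186), yellow (356,182) and red (388,179) caps, the green vial at (337,170), the carousel around (168,228) with the empty cup at about (212,240), and the tray around (478,233). The scene view agrees. So blue and yellow are the bottles to move, and red stays.

```bash
cat > m.py <<'E'
from h import *
t=grab('top'); s=grab('scene')
C={'blue':((108,170,90),(125,255,255)),'yellow':((24,150,100),(33,255,255)),'red':((0,170,90),(6,255,255)),'green':((60,120,60),(80,255,255)),'dark':((0,0,0),(180,255,45))}
for k,(lo,hi) in C.items():
    for f,n in((t,'top'),(s,'scene')):
        for c,st in blobs(f,lo,hi,15):
            z={'green':.060,'dark':.126}.get(k,.146)
            p=cast(f,*c,z)
            if .3<p[0]<.8 and abs(p[1])<.6: print(k,n,c,st,p.round(4))
def tri(a,b):
    # midpoint of two rays
    def ray(f,u):
        p0=cast(f,*u,0.);p1=cast(f,*u,.2);d=p1-p0;return p0,d/np.linalg.norm(d)
    p,d=ray(t,a);q,e=ray(s,b)
    x=np.linalg.lstsq(np.c_[d,-e],q-p,rcond=None)[0]
    return (p+x[0]*d+q+x[1]*e)/2,np.linalg.norm(p+x[0]*d-q-x[1]*e)
# tray: corners from low-saturation mask
for f,n,box in((t,'top',(425,170,535,300)),(s,'scene',(105,175,235,305))):
    h=cv2.cvtColor(f['pixels'],cv2.COLOR_RGB2HSV); m=cv2.inRange(h,np.array((90,5,90)),np.array((125,80,255)))
    k=np.zeros_like(m); x0,y0,x1,y1=box; k[y0:y1,x0:x1]=m[y0:y1,x0:x1]
    c=max(cv2.findContours(k,0,2)[0],key=cv2.contourArea); r=cv2.minAreaRect(c); b=cv2.boxPoints(r)
    print('tray',n,cast(f,*r[0],.006).round(3),[cast(f,*q,.006)[:2].round(3).tolist() for q in b])
cr=cv2.resize(t['pixels'][155:290,95:420],None,fx=2.4,fy=2.4,interpolation=cv2.INTER_CUBIC)
cv2.imwrite('pics/crop1.png',cv2.cvtColor(cr,cv2.COLOR_RGB2BGR))
E
python3 m.py
```

```text
blue top [219.4, 86.1] [172, 62, 91, 45, 2248] [0.7701 0.2371 0.146 ]
blue scene [513.7, 138.8] [493, 109, 35, 64, 804] [0.5498 0.3933 0.146 ]
blue scene [486.5, 119.9] [485, 115, 5, 9, 18] [0.4875 0.3671 0.146 ]
blue scene [427.6, 128.2] [425, 125, 6, 7, 25] [0.4731 0.2385 0.146 ]
blue scene [453.8, 131.1] [448, 127, 14, 8, 57] [0.4959 0.2866 0.146 ]
blue scene [441.8, 132.5] [440, 129, 5, 8, 24] [0.4923 0.2612 0.146 ]
blue scene [489.3, 136.6] [483, 129, 13, 14, 53] [0.5303 0.3488 0.146 ]
blue scene [431.5, 138.5] [425, 133, 16, 10, 66] [0.5009 0.2339 0.146 ]
blue scene [465.0, 150.8] [458, 141, 16, 19, 185] [0.5493 0.2833 0.146 ]
blue scene [496.0, 146.9] [493, 143, 6, 9, 28] [0.5583 0.3476 0.146 ]
blue scene [496.2, 158.6] [491, 151, 14, 16, 65] [0.5846 0.3324 0.146 ]
blue scene [491.5, 167.2] [489, 164, 6, 7, 30] [0.6007 0.3126 0.146 ]
blue scene [506.4, 174.0] [504, 171, 5, 6, 21] [0.6233 0.3314 0.146 ]
blue scene [466.8, 175.3] [465, 173, 5, 5, 17] [0.6041 0.2575 0.146 ]
blue scene [488.9, 176.5] [486, 172, 9, 8, 35] [0.6188 0.2963 0.146 ]
blue scene [343.3, 188.4] [336, 182, 
[... 1416 characters left out ...]
37.8, 240.5] [333, 234, 11, 14, 114] [ 0.6229 -0.0029  0.06  ]
dark top [444.2, 101.4] [422, 70, 53, 41, 224] [ 0.7511 -0.2218  0.126 ]
dark top [162.5, 225.5] [150, 219, 26, 16, 219] [0.4897 0.3464 0.126 ]
dark scene [475.0, 134.3] [463, 127, 24, 16, 246] [0.5022 0.3394 0.126 ]
dark scene [495.8, 195.2] [486, 191, 21, 9, 55] [0.6507 0.3008 0.126 ]
dark scene [483.3, 210.3] [479, 205, 10, 12, 50] [0.6736 0.2609 0.126 ]
dark scene [308.6, 252.7] [304, 247, 10, 12, 102] [ 0.6614 -0.0726  0.126 ]
tray top [ 0.482 -0.33   0.006] [[0.567, -0.221], [0.619, -0.374], [0.399, -0.439], [0.35, -0.288]]
tray scene [ 0.489 -0.331  0.006] [[0.406, -0.445], [0.344, -0.284], [0.568, -0.223], [0.611, -0.37]]
```

View pics/crop1.png

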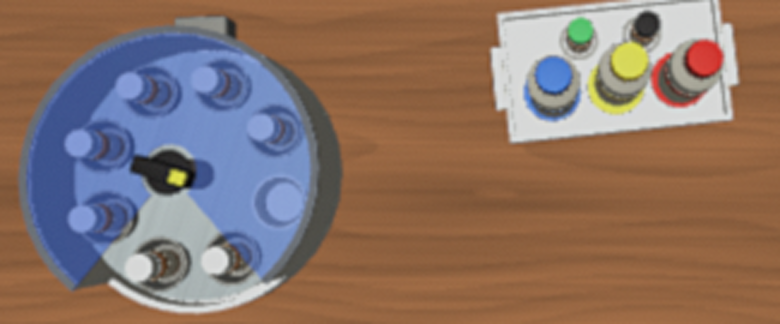

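Pads form a row turned about 5° from world y. Before grasping I'll hover over the rack and refine with the wrist camera.

```bash
cat >> h.py <<'E'
def d(x,y,z,deg=None):
    s=manip.state(); M=rot(); v=M.inv().apply(np.array([x,y,z])-s['tcp_pos']); Y=M.as_matrix()[:,1]; a=np.degrees(np.arctan2(Y[1],Y[0]))
    t=0 if deg is None else -np.radians((deg-a+90)%180-90)
    n=max(np.linalg.norm(v)/.05,abs(t)/.15)
    print('move',v.round(4),'turn',round(t,3),'rows',round(n,1),'| ang now',round(a,1),'q7',round(s['joint_pos'][6],2),'clk',round(s['clock'],2),'tcp',np.round(s['tcp_pos'],4),'gap',round(s['finger_gap'],4))
E
python3 - <<'E'
from h import *
d(.55,-.02,.32,5)
d(.45,-.2,.32,5)
E
```

```text
move [ 0.4914 -0.3768 -0.0594] turn -1.227 rows 12.4 | ang now -65.3 q7 -0.22 clk 0.2 tcp [ 0.2608 -0.5676  0.2602] gap 0.088
move [ 0.3254 -0.2551 -0.0595] turn -1.227 rows 8.4 | ang now -65.3 q7 -0.22 clk 0.2 tcp [ 0.2608 -0.5676  0.2602] gap 0.088
```

```bash
python3 -m crank '[[0.491,-0.377,-0.06,-1.227,0.06],[0.491,-0.377,-0.06,-1.227,0.06],[0.491,-0.377,-0.06,-1.227,0.06],[0.491,-0.377,-0.06,-1.227,0.06],[0.491,-0.377,-0.06,-1.227,0.06],[0.491,-0.377,-0.06,-1.227,0.06],[0.491,-0.377,-0.06,-1.227,0.06],[0.491,-0.377,-0.06,-1.227,0.06],[0.491,-0.377,-0.06,-1.227,0.06],[0.491,-0.377,-0.06,-1.227,0.06],[0.491,-0.377,-0.06,-1.227,0.06],[0.491,-0.377,-0.06,-1.227,0.06]]' 30
python3 -m crank '[[0,0,0,0,0.06],[0,0,0,0,0.06],[0,0,0,0,0.06]]'
cat > w.py <<'E'
from h import *
import sys
f=grab('wrist'); save(f,sys.argv[1])
T=np.array(f['camera_from_world']); print('cam',(-T[:3,:3].T@T[:3,3]).round(3),'look',-T[2,:3].round(2),f['fx'])
d(.55,-.02,.32,5)
C={'blue':((108,150,90),(125,255,255)),'yellow':((24,150,100),(33,255,255)),'red':((0,170,90),(6,255,255)),'green':((60,120,60),(80,255,255))}
for k,(lo,hi) in C.items():
    for c,st in blobs(f,lo,hi,60): print(k,c,st,cast(f,*c,.065 if k=='green' else .158).round(4))
E
python3 w.py w1.png
```

```text
clock: 1.4
tcp_pos: [0.5401, -0.038, 0.3188]
tool_rot: [0.0, 0.676, 0.737, -0.0]
ft_force: [0.6, -0.1, -0.0]
finger_gap: 0.0599
gripper_force: 0.0
clock: 1.7
tcp_pos: [0.5388, -0.0413, 0.3181]
tool_rot: [-0.0, 0.676, 0.737, -0.001]
ft_force: [-0.3, -0.7, -0.0]
finger_gap: 0.0602
gripper_force: 0.0
cam [0.532 0.025 0.442] look [ 0.02 -0.26 -0.97] 288.33324762553843
move [ 0.0206  0.013  -0.0019] turn -0.003 rows 0.5 | ang now 4.8 q7 -0.27 clk 1.75 tcp [ 0.5388 -0.0417  0.3182] gap 0.0599
blue [529.9, 10.7] [521, 0, 26, 25, 314] [0.7054 0.1323 0.158 ]
blue [579.7, 8.2] [548, 0, 66, 18, 1102] [0.7478 0.1378 0.158 ]
blue [357.0, 128.7] [340, 112, 32, 32, 485] [0.5679 0.0207 0.158 ]
yellow [360.8, 192.2] [346, 177, 30, 28, 514] [ 0.5791 -0.0412  0.158 ]
red [356.5, 246.6] [342, 234, 29, 26, 553] [ 0.5819 -0.101   0.158 ]
green [386.0, 148.7] [378, 140, 17, 18, 244] [ 0.6199 -0.0025  0.065 ]
```

View pics/w1.png

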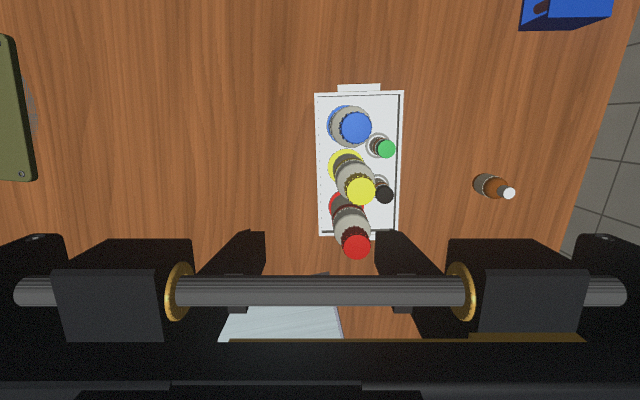

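The wrist view agrees with the other two: blue (357,129), yellow (361,192), red (356,247), green (386,149), with 62 mm between caps and the row turned about 6°. Going down on blue.

```bash
python3 -c "
from h import *
d(.568,.021,.25,6.5)
d(.568,.021,.148,6.5)"
```

```text
move [0.0601 0.0345 0.068 ] turn -0.029 rows 1.9 | ang now 4.8 q7 -0.27 clk 1.75 tcp [ 0.5388 -0.0417  0.3182] gap 0.0599
move [0.0602 0.0346 0.17  ] turn -0.029 rows 3.7 | ang now 4.8 q7 -0.27 clk 1.75 tcp [ 0.5388 -0.0417  0.3182] gap 0.0599
```

```bash
python3 -m crank '[[0.06,0.0345,0.05,-0.029,0.06],[0.06,0.0345,0.07,-0.029,0.06],[0.06,0.0345,0.09,-0.029,0.06],[0.06,0.0345,0.12,-0.029,0.06],[0.06,0.0345,0.15,-0.029,0.06],[0.06,0.0345,0.17,-0.029,0.06],[0.06,0.0345,0.17,-0.029,0.06],[0.06,0.0345,0.17,-0.029,0.02],[0.06,0.0345,0.17,-0.029,0.02],[0.06,0.0345,0.17,-0.029,0.02],[0.06,0.0345,0.17,-0.029,0.02],[0.06,0.0345,0.17,-0.029,0.02]]' 30
python3 -c "
from h import *
d(.568,.021,.20,6.5)
d(.47,.0,.205,6.5)
d(.432,-.346,.205,6.5)"
```

```text
clock: 2.95
tcp_pos: [0.569, 0.0231, 0.1495]
tool_rot: [0.001, 0.665, 0.747, 0.0]
ft_force: [-1.5, -0.9, 5.3]
finger_gap: 0.0291
gripper_force: 30.0
move [-0.002  -0.0012 -0.0505] turn 0.002 rows 1.0 | ang now 6.6 q7 -0.5 clk 2.95 tcp [0.569  0.0231 0.1495] gap 0.0291
move [-0.0115 -0.101  -0.0556] turn 0.002 rows 2.3 | ang now 6.6 q7 -0.5 clk 2.95 tcp [0.569  0.0231 0.1495] gap 0.0291
move [-0.3508 -0.1787 -0.0556] turn 0.002 rows 8.0 | ang now 6.6 q7 -0.5 clk 2.95 tcp [0.569  0.0231 0.1495] gap 0.0291
```

```bash
python3 -m crank '[[0,0,-0.02,0,0.02],[0,0,-0.05,0,0.02],[0,-0.02,-0.07,0,0.02],[-0.005,-0.05,-0.07,0,0.02],[-0.01,-0.09,-0.07,0,0.02],[-0.04,-0.12,-0.07,0,0.02],[-0.08,-0.13,-0.07,0,0.02],[-0.12,-0.14,-0.07,0,0.02],[-0.16,-0.15,-0.07,0,0.02],[-0.2,-0.16,-0.07,0,0.02],[-0.24,-0.17,-0.07,0,0.02],[-0.28,-0.179,-0.07,0,0.02]]' 40
python3 -c "
from h import *
d(.432,-.346,.205)
d(.432,-.346,.147)"
```

```text
clock: 4.15
tcp_pos: [0.4224, -0.2773, 0.2185]
tool_rot: [-0.0, 0.665, 0.747, -0.0]
ft_force: [0.0, 0.4, -2.4]
finger_gap: 0.0288
gripper_force: 40.0
move [-0.0693  0.0016  0.0135] turn 0 rows 1.4 | ang now 6.6 q7 0.08 clk 4.15 tcp [ 0.4224 -0.2773  0.2185] gap 0.0288
move [-0.0693  0.0016  0.0715] turn 0 rows 2.0 | ang now 6.6 q7 0.08 clk 4.15 tcp [ 0.4224 -0.2773  0.2185] gap 0.0288
```

```bash
python3 -m crank '[[-0.035,0.001,0,0,0.02],[-0.065,0.0015,0,0,0.02],[-0.069,0.0015,0.02,0,0.02],[-0.069,0.0015,0.05,0,0.02],[-0.069,0.0015,0.065,0,0.02],[-0.069,0.0015,0.07,0,0.02],[-0.069,0.0015,0.0725,0,0.02],[-0.069,0.0015,0.0725,0,0.02]]'
python3 -m crank '[[0,0,0,0,0.06],[0,0,0,0,0.06],[0,0,0,0,0.06],[0,0,-0.03,0,0.06],[0,0,-0.08,0,0.06]]' 30
python3 -c "
from h import *
d(.579,-.041,.25)
d(.579,-.041,.149)"
```

```text
clock: 4.95
tcp_pos: [0.4331, -0.3441, 0.1465]
tool_rot: [0.0, 0.665, 0.747, 0.0]
ft_force: [0.4, -0.6, -1.8]
finger_gap: 0.0287
gripper_force: 40.0
clock: 5.45
tcp_pos: [0.4311, -0.3433, 0.225]
tool_rot: [-0.003, 0.665, 0.747, -0.0]
ft_force: [0.2, -0.4, -0.2]
finger_gap: 0.0599
gripper_force: 0.0
move [ 0.2832  0.1819 -0.0248] turn 0 rows 6.7 | ang now 6.7 q7 0.22 clk 5.45 tcp [ 0.4311 -0.3433  0.225 ] gap 0.0599
move [0.2828 0.1824 0.0762] turn 0 rows 6.9 | ang now 6.7 q7 0.22 clk 5.45 tcp [ 0.4311 -0.3433  0.225 ] gap 0.0599
```

```bash
python3 -m crank '[[0.04,0.025,-0.02,0,0.06],[0.08,0.05,-0.02,0,0.06],[0.12,0.077,-0.02,0,0.06],[0.16,0.103,-0.02,0,0.06],[0.2,0.129,-0.02,0,0.06],[0.24,0.155,-0.02,0,0.06],[0.27,0.175,-0.02,0,0.06],[0.283,0.1825,-0.02,0,0.06],[0.283,0.1825,0.0,0,0.06],[0.283,0.1825,0.03,0,0.06],[0.283,0.1825,0.06,0,0.06],[0.283,0.1825,0.076,0,0.06]]' 30
python3 -m crank '[[0,0,0,0,0.06],[0,0,0,0,0.02],[0,0,0,0,0.02],[0,0,0,0,0.02],[0,0,0,0,0.02]]' 40
python3 -c "
from h import *
d(.579,-.041,.22)
d(.537,-.314,.22)
d(.537,-.314,.146)"
```

```text
clock: 6.65
tcp_pos: [0.5797, -0.0437, 0.1481]
tool_rot: [-0.001, 0.665, 0.746, -0.002]
ft_force: [-0.2, -0.0, -0.2]
finger_gap: 0.0598
gripper_force: 0.0
clock: 7.15
tcp_pos: [0.5817, -0.042, 0.151]
tool_rot: [0.001, 0.665, 0.747, 0.0]
ft_force: [-1.5, -0.3, 0.5]
finger_gap: 0.0302
gripper_force: 0.2
move [ 0.0013 -0.0025 -0.069 ] turn 0 rows 1.4 | ang now 6.6 q7 -0.4 clk 7.15 tcp [ 0.5817 -0.042   0.151 ] gap 0.0302
move [-0.265  -0.0757 -0.069 ] turn 0 rows 5.7 | ang now 6.6 q7 -0.4 clk 7.15 tcp [ 0.5817 -0.042   0.151 ] gap 0.0302
move [-0.265  -0.0758  0.005 ] turn 0 rows 5.5 | ang now 6.6 q7 -0.4 clk 7.15 tcp [ 0.5817 -0.042   0.151 ] gap 0.0302
```

```bash
python3 -m crank '[[0,0,0,0,0.02],[0,0,-0.02,0,0.02],[0,-0.0,-0.05,0,0.02],[0,-0.02,-0.07,0,0.02],[-0.01,-0.06,-0.07,0,0.02],[-0.03,-0.1,-0.07,0,0.02],[-0.07,-0.12,-0.07,0,0.02],[-0.115,-0.12,-0.07,0,0.02],[-0.16,-0.115,-0.07,0,0.02],[-0.2,-0.1,-0.07,0,0.02],[-0.235,-0.085,-0.07,0,0.02],[-0.265,-0.076,-0.07,0,0.02]]' 40
python3 -m crank '[[0,0,0,0,0.02],[0,0,0.03,0,0.02],[0,0,0.055,0,0.02],[0,0,0.068,0,0.02],[0,0,0.073,0,0.02],[0,0,0.073,0,0.02]]'
python3 -c "
from h import *
d(.537,-.314,.146)"
```

```text
clock: 8.35
tcp_pos: [0.5369, -0.3162, 0.2198]
tool_rot: [0.0, 0.666, 0.746, 0.0]
ft_force: [-0.5, -0.4, -2.8]
finger_gap: 0.0286
gripper_force: 40.0
clock: 8.95
tcp_pos: [0.5367, -0.3136, 0.1477]
tool_rot: [0.0, 0.665, 0.747, -0.0]
ft_force: [1.1, -0.0, -1.8]
finger_gap: 0.0292
gripper_force: 40.0
move [-0.0004  0.0003  0.0017] turn 0 rows 0.0 | ang now 6.7 q7 0.07 clk 8.95 tcp [ 0.5367 -0.3136  0.1477] gap 0.0292
```

```bash
python3 -m crank '[[0,0,0.0015,0,0.02],[0,0,0.0015,0,0.06],[0,0,0.0015,0,0.06],[0,0,0.0015,0,0.06],[0,0,-0.04,0,0.06],[0,0,-0.08,0,0.06],[0,0,-0.12,0,0.06],[0,0,-0.16,0,0.06]]' 30
python3 -c "
from h import *
d(.48,.27,.35)"
```

```text
clock: 9.75
tcp_pos: [0.5363, -0.3137, 0.3088]
tool_rot: [0.0, 0.665, 0.747, 0.0]
ft_force: [-0.3, -0.6, 0.1]
finger_gap: 0.0601
gripper_force: 0.0
move [ 0.5863  0.0118 -0.0411] turn 0 rows 11.8 | ang now 6.7 q7 0.2 clk 9.75 tcp [ 0.5363 -0.3137  0.3088] gap 0.0601
```

```bash
python3 -m crank '[[0.05,0.001,-0.01,0,0.06],[0.1,0.002,-0.02,0,0.06],[0.15,0.003,-0.03,0,0.06],[0.2,0.004,-0.04,0,0.06],[0.25,0.005,-0.04,0,0.06],[0.3,0.006,-0.04,0,0.06],[0.35,0.007,-0.04,0,0.06],[0.4,0.008,-0.04,0,0.06],[0.45,0.009,-0.04,0,0.06],[0.5,0.01,-0.04,0,0.06],[0.55,0.012,-0.04,0,0.06],[0.586,0.012,-0.04,0,0.06]]'
python3 -m crank '[[0,0,0,0,0.06],[0,0,0,0,0.06],[0,0,0,0,0.06]]'
python3 - <<'E'
from h import *
f=grab('wrist'); save(f,'w2.png'); d(.49,.345,.3)
t=grab('top'); save(t,'top2.png')
for g,n in((f,'wrist'),(t,'top')):
    for c,st in blobs(g,(24,150,100),(33,255,255),25): print(n,'yellow',c,st,cast(g,*c,.126).round(4))
    for c,st in blobs(g,(0,0,0),(180,255,45),150): 
        p=cast(g,*c,.126)
        if .4<p[0]<.6 and .25<p[1]<.42: print(n,'dark',c,st,p.round(4))
E
```

```text
clock: 10.95
tcp_pos: [0.4796, 0.273, 0.3474]
tool_rot: [-0.0, 0.664, 0.748, 0.001]
ft_force: [0.6, 0.5, 0.0]
finger_gap: 0.0602
gripper_force: 0.0
clock: 11.25
tcp_pos: [0.481, 0.268, 0.3469]
tool_rot: [0.001, 0.666, 0.746, -0.001]
ft_force: [0.9, -0.0, 0.4]
finger_gap: 0.0599
gripper_force: 0.0
move [0.0759 0.0175 0.0468] turn 0 rows 1.8 | ang now 6.5 q7 -0.84 clk 11.3 tcp [0.4812 0.2677 0.3469] gap 0.0604
wrist yellow [562.3, 189.9] [557, 185, 12, 11, 110] [0.7776 0.2866 0.126 ]
wrist yellow [583.9, 212.1] [578, 207, 13, 11, 109] [0.814 0.262 0.126]
wrist yellow [351.9, 328.6] [338, 318, 29, 21, 509] [0.5496 0.0581 0.126 ]
top yellow [35.4, 26.4] [0, 0, 88, 77, 3811] [0.9018 0.6298 0.126 ]
top yellow [216.7, 62.1] [213, 59, 8, 8, 49] [0.8294 0.2501 0.126 ]
top yellow [246.3, 76.9] [244, 74, 6, 7, 35] [0.7984 0.1879 0.126 ]
top yellow [204.1, 80.2] [201, 77, 7, 8, 38] [0.7903 0.2747 0.126 ]
top yellow [357.3, 186.9] [350, 180, 12, 19, 34] [ 0.5713 -0.0425  0.126 ]
top yellow [494.7, 204.3] [488, 198, 15, 14, 180] [ 0.5387 -0.3203  0.126 ]
top yellow [168.5, 228.8] [165, 226, 8, 7, 39] [0.4832 0.3342 0.126 ]
top dark [130.2, 222.8] [85, 150, 83, 147, 1926] [0.4945 0.4109 0.126 ]
top dark [157.2, 193.2] [153, 176, 11, 30, 184] [0.5545 0.3601 0.126 ]
top dark [163.7, 226.3] [155, 219, 21, 16, 166] [0.4881 0.3439 0.126 ]
```

View pics/w2.png

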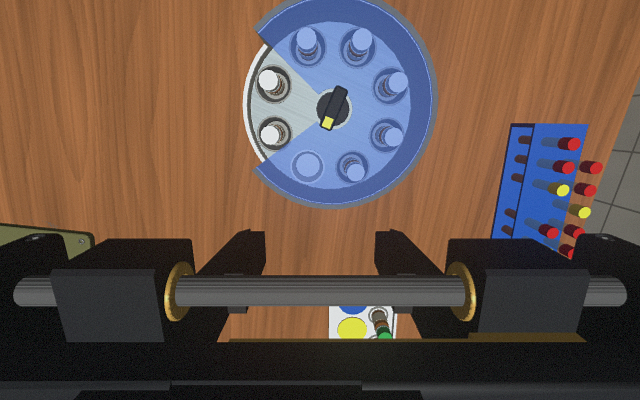

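The wrist view shows the knob at about (333,108) with its yellow end at (327,123). The empty cup is at (307,166), and the opening's outer corners are at about (258,32) and (257,168).

```bash
python3 - <<'E'
from h import *
img=cv2.imread('pics/w2.png')
cr=cv2.resize(img[0:210,235:445],None,fx=2.8,fy=2.8,interpolation=cv2.INTER_CUBIC); cv2.imwrite('pics/crop2.png',cr)
f=grab('wrist')
hsv=cv2.cvtColor(f['pixels'],cv2.COLOR_RGB2HSV)
for vmax in(20,28,36,45):
    m=cv2.inRange(hsv,np.array((0,0,0)),np.array((180,255,vmax)))|cv2.inRange(hsv,np.array((22,120,80)),np.array((35,255,255)))
    k=np.zeros_like(m);k[70:145,300:365]=m[70:145,300:365]
    cs=cv2.findContours(k,0,2)[0]
    if not cs: continue
    c=max(cs,key=cv2.contourArea); r=cv2.minAreaRect(c); b=[cast(f,*q,.126)[:2] for q in cv2.boxPoints(r)]
    e=[np.linalg.norm(b[i]-b[(i+1)%4]).round(4) for i in range(2)]; i=int(np.argmax(e)); v=b[i]-b[i+1]
    print(vmax,np.round(r[0],1),cast(f,*r[0],.126).round(4),e,'ang',np.degrees(np.arctan2(v[1],v[0])).round(1))
for u in((258,32),(257,168)): print('corner',cast(f,*u,.104).round(4))
print('cup mouth',cast(f,307,166,.056).round(4))
# drum outline: cover top outer circle
m=cv2.inRange(hsv,np.array((105,90,60)),np.array((125,255,255)));m[:,460:]=0;m[215:]=0
pts=max(cv2.findContours(m,0,2)[0],key=cv2.contourArea)[:,0,:]
pts=pts[(pts[:,1]>3)]
P=np.array([cast(f,*p,.104)[:2] for p in pts]); 
c=np.array([.49,.345])
for it in range(10):
    rr=np.linalg.norm(P-c,axis=1); Q=P[rr>np.percentile(rr,30)] if it==0 else P[abs(rr-R0)<.006]
    A=np.c_[2*Q,np.ones(len(Q))]; s=np.linalg.lstsq(A,(Q**2).sum(1),rcond=None)[0]; c=s[:2]; R0=np.sqrt(s[2]+c@c)
print('cover centre',c.round(4),'R',R0.round(4),len(Q))
E
```

```text
20 [327.  121.9] [0.4809 0.3336 0.126 ] [np.float64(0.0118), np.float64(0.0095)] ang -107.3
28 [327.  121.9] [0.4809 0.3336 0.126 ] [np.float64(0.0118), np.float64(0.0095)] ang -107.3
36 [327.  121.9] [0.4809 0.3336 0.126 ] [np.float64(0.0118), np.float64(0.0095)] ang -107.3
45 [327.  121.9] [0.4809 0.3336 0.126 ] [np.float64(0.0118), np.float64(0.0095)] ang -107.3
corner [0.3914 0.423  0.104 ]
corner [0.3992 0.2667 0.104 ]
cup mouth [0.4613 0.269  0.056 ]
cover centre [0.4859 0.3499] R 0.1202 185
```

View pics/crop2.png

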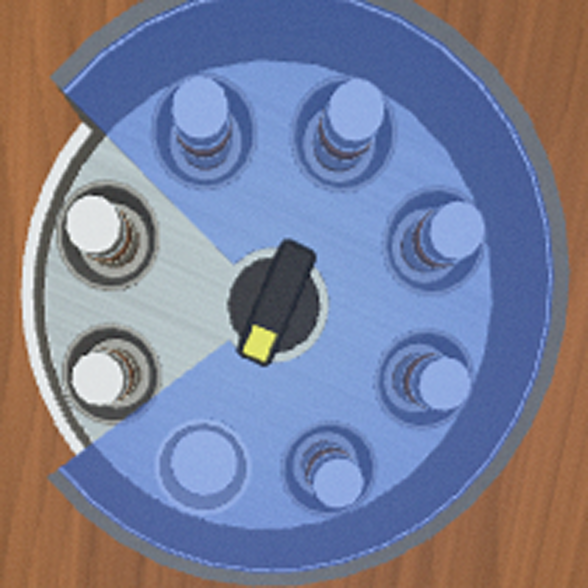

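```bash
python3 - <<'E'
from h import *
f=grab('wrist')
a=lambda x,y,z:cast(f,x/2.8+235,y/2.8,z)[:2]
t,b=a(300,247,.126),a(256,359,.126); v=b-t
print('knob',((t+b)/2).round(4),np.linalg.norm(v).round(4),'bar ang',np.degrees(np.arctan2(v[1],v[0])).round(1))
for z in(.104,):
    p,q=a(54,75,z),a(50,475,z); w=p-q; print('corners',p.round(4),q.round(4),'mid ang',np.degrees(np.arctan2(w[0],-w[1])).round(1))
c=a(203,467,.056); k=(t+b)/2; print('cup',c.round(4),np.linalg.norm(c-k).round(4),np.degrees(np.arctan2(*(c-k)[::-1])).round(1))
h=a(277,303,.106);print('hub',h.round(4))
ang=np.degrees(np.arctan2(v[1],v[0]))
d(k[0],k[1],.20,ang+90); d(k[0],k[1],.131,ang+90)
E
```

```text
knob [0.4873 0.3493] 0.047 bar ang -105.2
corners [0.3869 0.4281] [0.394  0.2642] mid ang -177.5
cup [0.4621 0.2682] 0.0849 -107.2
hub [0.4878 0.3506]
move [0.0801 0.0154 0.147 ] turn 0.379 rows 3.4 | ang now 6.5 q7 -0.84 clk 11.45 tcp [0.4811 0.2682 0.3471] gap 0.0601
move [0.0801 0.0154 0.216 ] turn 0.379 rows 4.6 | ang now 6.5 q7 -0.84 clk 11.45 tcp [0.4811 0.2682 0.3471] gap 0.0601
```

```bash
python3 -m crank '[[0.04,0.01,0.03,0.13,0.05],[0.08,0.016,0.06,0.26,0.05],[0.0805,0.016,0.1,0.379,0.05],[0.0805,0.016,0.14,0.379,0.05],[0.0805,0.016,0.17,0.379,0.05],[0.0805,0.016,0.2,0.379,0.05],[0.0805,0.016,0.2145,0.379,0.05],[0.0805,0.016,0.2145,0.379,0.05],[0.0805,0.016,0.2145,0.379,0.0],[0.0805,0.016,0.2145,0.379,0.0],[0.0805,0.016,0.2145,0.379,0.0],[0.0805,0.016,0.2145,0.379,0.0]]' 20
python3 -m crank '[[0,0,0,0,0.0],[0,0,0,0,0]]'
python3 -c "
from h import *
d(.4875,.35,.131,-16)"
```

```text
clock: 12.65
tcp_pos: [0.4876, 0.3517, 0.1336]
tool_rot: [0.0, 0.794, 0.608, 0.001]
ft_force: [0.4, -0.4, 0.0]
finger_gap: 0.02
gripper_force: 0.0
clock: 12.85
tcp_pos: [0.4877, 0.3516, 0.1334]
tool_rot: [0.0, 0.794, 0.608, 0.001]
ft_force: [-0.1, -0.6, 5.1]
finger_gap: 0.0159
gripper_force: 19.8
move [-0.0016  0.0002  0.0024] turn 0.016 rows 0.1 | ang now -15.1 q7 -1.41 clk 12.85 tcp [0.4877 0.3516 0.1334] gap 0.0159
```

Gripped on 16 mm, but q7 is -1.41 and a turn of 1.25 rad would put it at its limit. I'll regrip half a turn round.

```bash
python3 -m crank '[[0,0,0,0,0.05],[0,0,0,0,0.05],[0,0,-0.04,0,0.05],[0,0,-0.05,-0.15,0.05],[0,0,-0.05,-0.3,0.05],[0,0,-0.05,-0.5,0.05],[0,0,-0.05,-0.7,0.05],[0,0,-0.05,-0.9,0.05],[0,0,-0.05,-1.1,0.05],[0,0,-0.05,-1.3,0.05],[0,0,-0.05,-1.5,0.05],[0,0,-0.05,-1.5,0.05]]'
python3 -m crank '[[0,0,0,-0.15,0.05],[0,0,0,-0.3,0.05],[0,0,0,-0.45,0.05],[0,0,0,-0.6,0.05],[0,0,0,-0.75,0.05],[0,0,0,-0.9,0.05],[0,0,0,-1.05,0.05],[0,0,0,-1.2,0.05],[0,0,0,-1.35,0.05],[0,0,0,-1.5,0.05],[0,0,0,-1.65,0.05],[0,0,0,-1.65,0.05]]'
python3 -c "
from h import *
d(.4875,.351,.132,-16)"
```

```text
clock: 14.05
tcp_pos: [0.4869, 0.3512, 0.1822]
tool_rot: [-0.0, 0.237, 0.972, -0.0]
ft_force: [-0.2, -0.4, 0.3]
finger_gap: 0.0499
gripper_force: 0.0
clock: 15.25
tcp_pos: [0.487, 0.3511, 0.1818]
tool_rot: [-0.001, -0.551, 0.835, 0.0]
ft_force: [-0.5, 0.5, -0.2]
finger_gap: 0.0505
gripper_force: 0.0
move [-0.0001 -0.0006  0.0498] turn -0.125 rows 1.0 | ang now 156.8 q7 1.16 clk 15.25 tcp [0.487  0.3511 0.1818] gap 0.0505
```

```bash
python3 -m crank '[[0,0,0,-0.11,0.05],[0,0,0.02,-0.11,0.05],[0,0,0.04,-0.11,0.05],[0,0,0.05,-0.11,0.05],[0,0,0.05,-0.11,0.05],[0,0,0.05,-0.11,0.0],[0,0,0.05,-0.11,0],[0,0,0.05,-0.11,0],[0,0,0.05,-0.11,0],[0,0,0.05,-0.11,0],[0,0,0.05,-0.11,0],[0,0,0.05,-0.11,0]]' 20
python3 -m crank '[[0,0,0,0.12,0],[0,0,0,0.24,0],[0,0,0,0.36,0],[0,0,0,0.48,0],[0,0,0,0.6,0],[0,0,0,0.72,0],[0,0,0,0.84,0],[0,0,0,0.96,0],[0,0,0,1.08,0],[0,0,0,1.18,0],[0,0,0,1.25,0],[0,0,0,1.25,0]]'
python3 -c "
from h import *
d(.4875,.351,.132,-87.5)"
```

```text
clock: 16.45
tcp_pos: [0.4876, 0.3515, 0.133]
tool_rot: [0.0, -0.595, 0.803, -0.0]
ft_force: [1.8, -0.7, 4.3]
finger_gap: 0.0156
gripper_force: 19.9
clock: 17.65
tcp_pos: [0.4887, 0.3501, 0.133]
tool_rot: [0.001, -0.012, 1.0, -0.001]
ft_force: [2.6, -4.5, 6.4]
finger_gap: 0.0156
gripper_force: 20.0
move [0.0011 0.0009 0.001 ] turn -0.019 rows 0.1 | ang now 91.4 q7 0.06 clk 17.65 tcp [0.4887 0.3501 0.133 ] gap 0.0156
```

```bash
python3 -m crank '[[0,0,0,0,0.05],[0,0,0,0,0.05],[0,0,-0.04,0,0.05],[0,0,-0.09,0,0.06],[0,0,-0.13,0,0.06],[0.04,0,-0.17,0,0.06],[0.08,0,-0.2,0,0.06],[0.08,0,-0.2,0,0.06],[0.08,0,-0.2,0,0.06]]'
python3 - <<'E'
from h import *
f=grab('wrist'); save(f,'w3.png'); np.savez('w3.npz',**f); d(.4875,.351,.3)
E
```

```text
clock: 18.55
tcp_pos: [0.406, 0.3501, 0.3335]
tool_rot: [0.001, -0.015, 1.0, 0.001]
ft_force: [0.8, -0.5, -0.4]
finger_gap: 0.06
gripper_force: 0.0
move [-0.0801 -0.0003  0.0322] turn 0 rows 1.7 | ang now 91.6 q7 0.14 clk 18.6 tcp [0.4074 0.3491 0.3322] gap 0.06
```

View pics/w3.png

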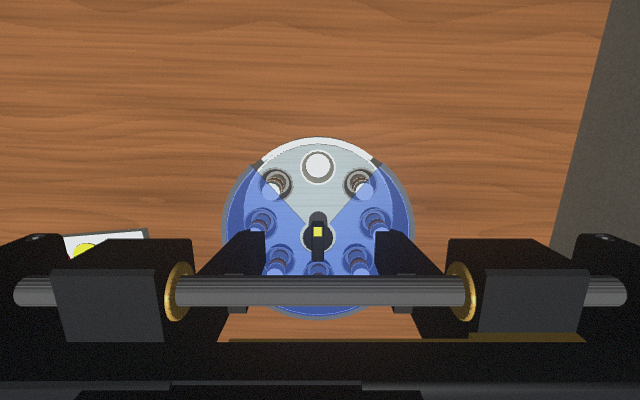

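The empty cup is now in the opening at about (318,167), with the knob's mark at (318,231). Measuring it from this frame.

```bash
python3 - <<'E'
from h import *
f=dict(np.load('w3.npz')); g=cv2.cvtColor(f['pixels'],cv2.COLOR_RGB2GRAY)
x0,y0=290,140; c=cv2.resize(g[y0:y0+55,x0:x0+55],None,fx=8,fy=8,interpolation=cv2.INTER_CUBIC)
hs=cv2.HoughCircles(cv2.GaussianBlur(c,(9,9),2),cv2.HOUGH_GRADIENT,1,10,param1=80,param2=25,minRadius=60,maxRadius=160)
for x,y,r in hs[0][:5]:
    u=(x+.5)/8-.5+x0; v=(y+.5)/8-.5+y0; p=cast(f,u,v,.056); print((round(u,1),round(v,1)),'r px',round(r/8,1),p.round(4),'r mm',round(1000*np.linalg.norm(cast(f,u+r/8,v,.056)-p),1), 'dist axis',np.linalg.norm(p[:2]-[.488,.351]).round(4), cast(f,u,v,.038).round(4))
cv2.imwrite('pics/c3.png',cv2.resize(cv2.cvtColor(f['pixels'][120:250,240:400],cv2.COLOR_RGB2BGR),None,fx=4.5,fy=4.5,interpolation=cv2.INTER_CUBIC))
print('yellow',[cast(f,*c,.126).round(4) for c,s in blobs(f,(24,120,100),(33,255,255),25)])
# green vial for fetching: fetch from initial estimate
d(.621,-.003,.25,6.5); d(.4,.05,.35,6.5)
E
```

```text
(np.float32(317.4), np.float32(166.9)) r px 15.8 [0.4005 0.3469 0.056 ] r mm 22.1 dist axis 0.0876 [0.4032 0.3469 0.038 ]
(np.float32(317.5), np.float32(165.1)) r px 12.0 [0.398 0.347 0.056] r mm 16.8 dist axis 0.0901 [0.4007 0.347  0.038 ]
(np.float32(317.4), np.float32(163.8)) r px 13.1 [0.3961 0.3468 0.056 ] r mm 18.3 dist axis 0.092 [0.3987 0.3468 0.038 ]
(np.float32(317.4), np.float32(168.1)) r px 14.9 [0.4022 0.347  0.056 ] r mm 20.9 dist axis 0.0859 [0.4051 0.3469 0.038 ]
(np.float32(315.6), np.float32(166.8)) r px 14.4 [0.4004 0.3445 0.056 ] r mm 20.1 dist axis 0.0879 [0.4031 0.3443 0.038 ]
yellow [array([0.4688, 0.3495, 0.126 ]), array([0.5011, 0.0558, 0.126 ])]
move [-0.2039 -0.3578  0.0825] turn 1.485 rows 9.9 | ang now 91.6 q7 0.14 clk 18.6 tcp [0.4074 0.3491 0.3322] gap 0.06
move [ 0.0155 -0.2988 -0.0177] turn 1.485 rows 9.9 | ang now 91.6 q7 0.14 clk 18.6 tcp [0.4074 0.3491 0.3322] gap 0.06
```

View pics/c3.png

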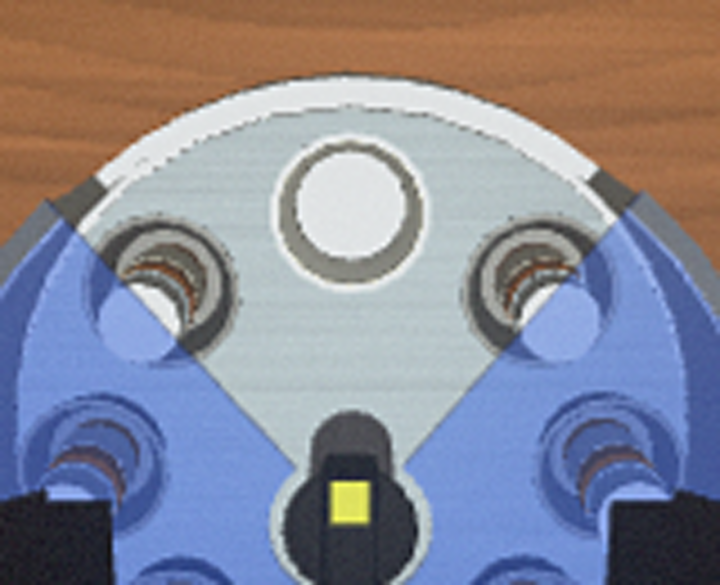

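The cup is centred in the opening, at about (0.402, 0.347). Next is the vial.

```bash
python3 -m crank '[[0,-0.04,0,0.15,0.06],[0,-0.08,0,0.3,0.06],[0,-0.13,0,0.45,0.06],[0,-0.18,0,0.6,0.06],[-0.04,-0.22,0,0.75,0.06],[-0.07,-0.26,0,0.9,0.06],[-0.1,-0.3,0,1.05,0.06],[-0.13,-0.33,0.02,1.2,0.06],[-0.16,-0.36,0.03,1.35,0.06],[-0.19,-0.39,0.04,1.485,0.06],[-0.204,-0.4,0.05,1.485,0.06],[-0.204,-0.4,0.05,1.485,0.06]]'
python3 -m crank '[[0,0,0,0,0.06],[0,0,0,0,0.06]]'
python3 - <<'E'
from h import *
f=grab('wrist'); save(f,'w4.png')
for c,st in blobs(f,(60,120,60),(80,255,255),60): print('green',c,st,cast(f,*c,.065).round(4),cast(f,*c,.060).round(4))
for k,lo,hi in(('yellow',(24,150,100),(33,255,255)),('bluepad',(105,150,90),(125,255,255))):
    for c,st in blobs(f,lo,hi,300): print(k,c,st,cast(f,*c,.008).round(4))
d(.621,-.003,.15,6.5); d(.621,-.003,.059,6.5)
E
```

```text
clock: 19.8
tcp_pos: [0.6223, -0.0497, 0.2781]
tool_rot: [-0.001, 0.669, 0.744, -0.002]
ft_force: [0.0, -0.7, 0.4]
finger_gap: 0.06
gripper_force: 0.0
clock: 20.0
tcp_pos: [0.621, -0.0441, 0.2823]
tool_rot: [-0.001, 0.666, 0.746, -0.0]
ft_force: [0.3, 0.3, -0.3]
finger_gap: 0.0602
gripper_force: 0.0
green [324.4, 143.5] [315, 134, 20, 20, 300] [ 0.6203 -0.0024  0.065 ] [ 0.6204 -0.0027  0.06  ]
yellow [283.1, 169.7] [270, 147, 39, 36, 448] [ 0.5687 -0.0486  0.008 ]
bluepad [287.4, 116.6] [268, 96, 41, 42, 1280] [0.5685 0.023  0.008 ]
move [0.0407 0.0046 0.1328] turn 0.001 rows 2.8 | ang now 6.5 q7 -0.33 clk 20.05 tcp [ 0.6211 -0.044   0.2828] gap 0.0601
move [0.0407 0.0046 0.2238] turn 0.001 rows 4.6 | ang now 6.5 q7 -0.33 clk 20.05 tcp [ 0.6211 -0.044   0.2828] gap 0.0601
```

```bash
python3 -m crank '[[0.02,0.0045,0.04,0,0.06],[0.041,0.0045,0.08,0,0.06],[0.041,0.0045,0.12,0,0.06],[0.041,0.0045,0.16,0,0.06],[0.041,0.0045,0.19,0,0.06],[0.041,0.0045,0.21,0,0.06],[0.041,0.0045,0.221,0,0.06],[0.041,0.0045,0.221,0,0.06],[0.041,0.0045,0.221,0,0.015],[0.041,0.0045,0.221,0,0.015],[0.041,0.0045,0.221,0,0.015],[0.041,0.0045,0.221,0,0.015]]' 12
python3 -m crank '[[0,0,0,0,0.015],[0,0,0,0,0.015],[0,0,0,0,0.015],[0,0,-0.02,0,0.015],[0,0,-0.05,0,0.015],[0,0,-0.1,0,0.015],[0,0,-0.14,0,0.015]]' 15
python3 -c "
from h import *
d(.402,.347,.16,91.6)"
```

```text
clock: 21.25
tcp_pos: [0.622, -0.004, 0.0625]
tool_rot: [0.001, 0.666, 0.746, 0.0]
ft_force: [0.4, 0.5, 0.2]
finger_gap: 0.0299
gripper_force: 0.0
clock: 21.95
tcp_pos: [0.6213, -0.0037, 0.2032]
tool_rot: [-0.0, 0.666, 0.746, 0.0]
ft_force: [1.3, -0.1, -0.9]
finger_gap: 0.0254
gripper_force: 15.0
move [ 0.3731 -0.1785  0.0434] turn -1.486 rows 9.9 | ang now 6.4 q7 -0.47 clk 21.95 tcp [ 0.6213 -0.0037  0.2032] gap 0.0254
```

```bash
python3 -m crank '[[0.03,-0.015,-0.01,-0.14,0.015],[0.07,-0.03,-0.02,-0.28,0.015],[0.11,-0.05,-0.02,-0.42,0.015],[0.15,-0.07,-0.02,-0.56,0.015],[0.19,-0.09,-0.02,-0.7,0.015],[0.23,-0.11,-0.02,-0.84,0.015],[0.27,-0.13,-0.02,-0.98,0.015],[0.31,-0.15,-0.02,-1.12,0.015],[0.34,-0.165,-0.02,-1.26,0.015],[0.373,-0.1785,-0.02,-1.4,0.015],[0.373,-0.1785,-0.02,-1.486,0.015],[0.373,-0.1785,-0.02,-1.486,0.015]]'
python3 -m crank '[[0,0,0,0,0.015],[0,0,0,0,0.015]]'
python3 - <<'E'
from h import *
d(.402,.347,.16,91.6); d(.402,.347,.0965,91.6)
t=grab('wrist'); save(t,'w5.png')
E
```

```text
clock: 23.15
tcp_pos: [0.4015, 0.3473, 0.2212]
tool_rot: [-0.001, -0.015, 1.0, -0.0]
ft_force: [-0.2, -0.6, -1.0]
finger_gap: 0.0251
gripper_force: 15.0
clock: 23.35
tcp_pos: [0.4031, 0.3456, 0.2213]
tool_rot: [0.0, -0.012, 1.0, -0.001]
ft_force: [-0.2, -0.5, -0.2]
finger_gap: 0.025
gripper_force: 15.0
move [0.001  0.0015 0.0613] turn -0.004 rows 1.2 | ang now 91.4 q7 -0.01 clk 23.35 tcp [0.4031 0.3456 0.2213] gap 0.025
move [0.001  0.0015 0.1248] turn -0.004 rows 2.5 | ang now 91.4 q7 -0.01 clk 23.35 tcp [0.4031 0.3456 0.2213] gap 0.025
```

View pics/w5.png

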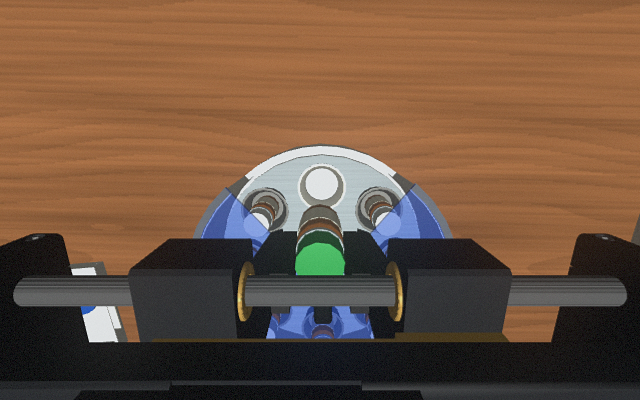

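The vial hangs upright in the jaws with its cap at (320,260), and the cup is at (322,183). Lowering.

```bash
python3 -m crank '[[0.0,0.0015,0.03,0,0.015],[0.0,0.0015,0.06,0,0.015],[0.0,0.0015,0.08,0,0.015],[0.0,0.0015,0.095,0,0.015],[0.0,0.0015,0.108,0,0.015],[0.0,0.0015,0.117,0,0.015],[0.0,0.0015,0.1225,0,0.015],[0.0,0.0015,0.1245,0,0.015],[0.0,0.0015,0.1245,0,0.015]]'
python3 -m crank '[[0,0,0.001,0,0.015],[0,0,0.001,0,0.015],[0,0,0.001,0,0.015]]'
```

```text
clock: 24.3
tcp_pos: [0.4025, 0.3484, 0.0972]
tool_rot: [0.0, -0.014, 1.0, 0.0]
ft_force: [0.3, 0.8, -0.0]
finger_gap: 0.0247
gripper_force: 15.0
clock: 24.6
tcp_pos: [0.4025, 0.3484, 0.0964]
tool_rot: [0.0, -0.014, 1.0, 0.0]
ft_force: [-0.7, 0.3, 0.2]
finger_gap: 0.025
gripper_force: 15.0
```

```bash
python3 -m crank '[[0,0,0.001,0,0.015],[0,0,0.001,0,0.015],[0,0,0.001,0,0.015]]'
python3 -m crank '[[0,0,0,0,0.034],[0,0,0,0,0.044],[0,0,0,0,0.044],[0,0,-0.03,0,0.044],[0,0,-0.07,0,0.05],[0,0,-0.12,0,0.05],[0.0,0,-0.17,0,0.06],[-0.04,0,-0.21,0,0.06],[-0.05,0,-0.22,0,0.06],[-0.05,0,-0.22,0,0.06]]'
python3 - <<'E'
from h import *
f=grab('wrist'); save(f,'w6.png'); x=f['pixels'][60:260,220:420]
t=grab('scene')['pixels'][90:220,390:550]
a=cv2.resize(x,(390,390),interpolation=cv2.INTER_CUBIC); b=cv2.resize(t,(400,325),interpolation=cv2.INTER_CUBIC)
o=np.zeros((390,790,3),np.uint8); o[:,:390]=a; o[:325,390:]=b; cv2.imwrite('pics/c6.png',cv2.cvtColor(o,cv2.COLOR_RGB2BGR))
for c,st in blobs(f,(60,120,60),(80,255,255),60): print('green',c,st,cast(f,*c,.098).round(4))
d(.537,-.314,.25,6.5); 
E
```

```text
clock: 24.9
tcp_pos: [0.4024, 0.3484, 0.0952]
tool_rot: [0.0, -0.014, 1.0, 0.0]
ft_force: [-0.8, 0.5, 0.2]
finger_gap: 0.0248
gripper_force: 15.0
clock: 25.9
tcp_pos: [0.4548, 0.3501, 0.317]
tool_rot: [0.002, -0.011, 1.0, 0.002]
ft_force: [-0.5, 0.8, -0.3]
finger_gap: 0.0597
gripper_force: 0.0
green [318.7, 131.5] [309, 122, 20, 20, 304] [0.3994 0.3483 0.098 ]
move [-0.0674 -0.6652  0.0649] turn 1.485 rows 13.4 | ang now 91.6 q7 0.21 clk 26.0 tcp [0.4514 0.3491 0.3142] gap 0.0602
```

View pics/c6.png

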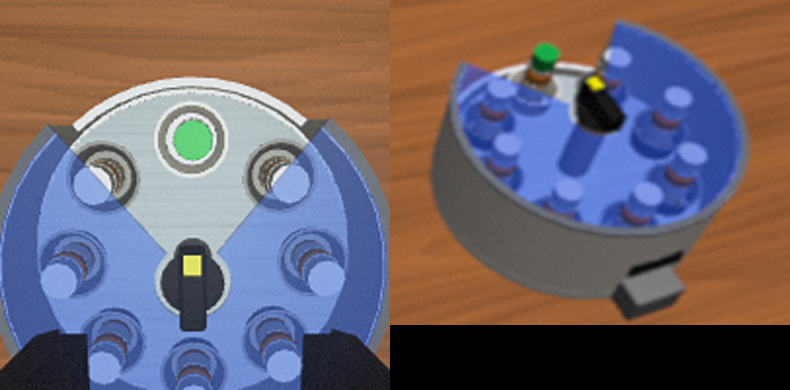

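The vial stands upright in the cup: its green cap is at (191,140) inside the cup's ring, and the scene crop shows it standing. I'll measure the free pads and the bottles in the tray, then bring them back.

```bash
python3 - <<'E'
from h import *
t=grab('top'); s=grab('scene')
for n,f in(('top',t),('scene',s)):
    h=cv2.cvtColor(f['pixels'],cv2.COLOR_RGB2HSV)
    for k,lo,hi in(('yellow',(22,120,100),(35,255,255)),('blue',(105,130,70),(125,255,255))):
        m=cv2.inRange(h,np.array(lo),np.array(hi))
        for c in cv2.findContours(m,0,2)[0]:
            if cv2.contourArea(c)<60: continue
            (u,v),r=cv2.minEnclosingCircle(c); b=cv2.boundingRect(c); u2,v2=b[0]+b[2]/2-.5,b[1]+b[3]/2-.5; p=cast(f,u2,v2,.008)
            if .4<p[0]<.72 and -.5<p[1]<.12: print(n,k,round(u,1),round(v,1),round(r,1),b,'pad',p.round(4)[:2],'cap',cast(f,u2,v2,.146).round(4)[:2])
E
```

```text
top yellow 495.0 204.0 8.1 (488, 197, 16, 15) pad [ 0.5501 -0.3736] cap [ 0.5374 -0.3132]
top yellow 351.3 190.4 11.3 (341, 180, 22, 22) pad [ 0.5784 -0.0386] cap [ 0.5614 -0.0295]
top blue 514.2 257.4 8.2 (506, 251, 16, 14) pad [ 0.4271 -0.4115] cap [ 0.4333 -0.3453]
top blue 324.7 193.0 11.1 (314, 183, 22, 22) pad [0.5707 0.0241] cap [0.5549 0.0236]
scene yellow 313.5 239.0 12.7 (301, 228, 26, 23) pad [ 0.5804 -0.0394] cap [ 0.6484 -0.0598]
scene yellow 156.9 223.4 10.9 (147, 213, 21, 21) pad [ 0.4463 -0.3472] cap [ 0.5388 -0.3114]
scene blue 340.1 228.5 12.2 (328, 218, 25, 22) pad [0.573  0.0217] cap [ 0.6423 -0.0099]
```

```bash
python3 -m crank '[[0,-0.05,0,0.15,0.06],[0,-0.1,0,0.3,0.06],[0,-0.15,0,0.45,0.06],[0,-0.2,0,0.6,0.06],[0,-0.25,0,0.75,0.06],[0,-0.3,0,0.9,0.06],[0,-0.35,0,1.05,0.06],[0,-0.4,0,1.2,0.06],[-0.01,-0.45,0,1.35,0.06],[-0.03,-0.5,0,1.485,0.06],[-0.05,-0.55,0.02,1.485,0.06],[-0.067,-0.59,0.04,1.485,0.06]]' 30
python3 -c "
from h import *
d(.537,-.314,.25,6.5);d(.537,-.314,.146,6.5)"
```

```text
clock: 27.3
tcp_pos: [0.5316, -0.2314, 0.2782]
tool_rot: [-0.0, 0.666, 0.746, -0.0]
ft_force: [0.8, 0.3, 1.2]
finger_gap: 0.0599
gripper_force: 0.0
move [-0.0827 -0.004   0.0282] turn 0.0 rows 1.7 | ang now 6.5 q7 -0.04 clk 27.3 tcp [ 0.5316 -0.2314  0.2782] gap 0.0599
move [-0.0827 -0.0039  0.1322] turn 0.0 rows 3.1 | ang now 6.5 q7 -0.04 clk 27.3 tcp [ 0.5316 -0.2314  0.2782] gap 0.0599
```

```bash
python3 -m crank '[[-0.04,-0.002,0.0,0,0.06],[-0.08,-0.004,0.01,0,0.06],[-0.0825,-0.004,0.04,0,0.06],[-0.0825,-0.004,0.08,0,0.06],[-0.0825,-0.004,0.11,0,0.06],[-0.0825,-0.004,0.132,0,0.06],[-0.0825,-0.004,0.132,0,0.06],[-0.0825,-0.004,0.132,0,0.02],[-0.0825,-0.004,0.132,0,0.02],[-0.0825,-0.004,0.132,0,0.02],[-0.0825,-0.004,0.132,0,0.02],[-0.0825,-0.004,0.132,0,0.02]]' 40
python3 -c "
from h import *
d(.537,-.314,.22,6.5);d(.479,-.06,.22,6.5); d(.579,-.040,.22,6.5)"
```

```text
clock: 28.5
tcp_pos: [0.5373, -0.3129, 0.148]
tool_rot: [0.001, 0.666, 0.746, 0.0]
ft_force: [-0.3, 0.5, 4.2]
finger_gap: 0.0286
gripper_force: 40.0
move [-0.0012 -0.0004 -0.072 ] turn -0.001 rows 1.4 | ang now 6.5 q7 -0.01 clk 28.5 tcp [ 0.5373 -0.3129  0.148 ] gap 0.0286
move [ 0.2578 -0.0294 -0.0723] turn -0.001 rows 5.4 | ang now 6.5 q7 -0.01 clk 28.5 tcp [ 0.5373 -0.3129  0.148 ] gap 0.0286
move [ 0.2664  0.0722 -0.0722] turn -0.001 rows 5.7 | ang now 6.5 q7 -0.01 clk 28.5 tcp [ 0.5373 -0.3129  0.148 ] gap 0.0286
```

```bash
python3 -m crank '[[0,0,-0.03,0,0.02],[0,-0.01,-0.06,0,0.02],[0.02,-0.03,-0.075,0,0.02],[0.06,-0.05,-0.075,0,0.02],[0.1,-0.05,-0.075,0,0.02],[0.145,-0.05,-0.075,0,0.02],[0.19,-0.045,-0.075,0,0.02],[0.23,-0.04,-0.075,0,0.02],[0.266,-0.02,-0.075,0,0.02],[0.2664,0.02,-0.075,0,0.02],[0.2664,0.055,-0.075,0,0.02],[0.2664,0.0722,-0.075,0,0.02]]'
python3 -m crank '[[0,0,0,0,0.02],[0,0,0,0,0.02],[0,0,0,0,0.02]]'
python3 -c "
from h import *
d(.579,-.040,.152,6.5)"
```

```text
clock: 29.7
tcp_pos: [0.5816, -0.0387, 0.2221]
tool_rot: [0.001, 0.666, 0.746, 0.001]
ft_force: [0.2, -0.9, -2.1]
finger_gap: 0.0291
gripper_force: 40.0
clock: 30.0
tcp_pos: [0.5771, -0.0402, 0.2217]
tool_rot: [-0.001, 0.666, 0.746, -0.001]
ft_force: [-0.7, -0.5, -2.2]
finger_gap: 0.0288
gripper_force: 40.0
move [0.     0.0021 0.0697] turn -0.0 rows 1.4 | ang now 6.5 q7 -0.42 clk 30.0 tcp [ 0.5771 -0.0402  0.2217] gap 0.0288
```

```bash
python3 -m crank '[[0,0.002,0.03,0,0.02],[0,0.002,0.05,0,0.02],[0,0.002,0.06,0,0.02],[0,0.002,0.067,0,0.02],[0,0.002,0.07,0,0.02],[0,0.002,0.0705,0,0.02],[0,0.002,0.0705,0,0.02]]'
python3 -m crank '[[0,0,0,0,0.06],[0,0,0,0,0.06],[0,0,0,0,0.06],[0,0,-0.03,0,0.06],[0,0,-0.08,0,0.06]]' 30
python3 -c "
from h import *
d(.4335,-.345,.23,6.5);d(.4335,-.345,.146,6.5)"
```

```text
clock: 30.7
tcp_pos: [0.5811, -0.0395, 0.1522]
tool_rot: [0.0, 0.666, 0.746, 0.0]
ft_force: [-0.6, -0.0, -2.6]
finger_gap: 0.029
gripper_force: 40.0
clock: 31.2
tcp_pos: [0.5788, -0.04, 0.2299]
tool_rot: [-0.002, 0.666, 0.746, -0.002]
ft_force: [0.9, -0.5, -0.2]
finger_gap: 0.0596
gripper_force: 0.0
move [-0.2866 -0.1789  0.0009] turn -0.0 rows 6.8 | ang now 6.5 q7 -0.41 clk 31.2 tcp [ 0.5788 -0.04    0.2299] gap 0.0596
move [-0.2866 -0.1783  0.0849] turn -0.0 rows 7.0 | ang now 6.5 q7 -0.41 clk 31.2 tcp [ 0.5788 -0.04    0.2299] gap 0.0596
```

```bash
python3 -m crank '[[-0.04,-0.025,-0.01,0,0.06],[-0.08,-0.05,-0.01,0,0.06],[-0.125,-0.078,-0.01,0,0.06],[-0.17,-0.106,-0.01,0,0.06],[-0.215,-0.134,-0.01,0,0.06],[-0.26,-0.162,-0.01,0,0.06],[-0.2866,-0.1785,-0.01,0,0.06],[-0.2866,-0.1785,0.02,0,0.06],[-0.2866,-0.1785,0.05,0,0.06],[-0.2866,-0.1785,0.075,0,0.06],[-0.2866,-0.1785,0.083,0,0.06],[-0.2866,-0.1785,0.083,0,0.06]]'
python3 -m crank '[[0,0,0,0,0.02],[0,0,0,0,0.02],[0,0,0,0,0.02],[0,0,0,0,0.02],[0,0,0,0,0.02]]' 40
python3 -c "
from h import *
d(.571,.023,.22,6.5)"
```

```text
clock: 32.4
tcp_pos: [0.4354, -0.3441, 0.148]
tool_rot: [-0.001, 0.666, 0.746, -0.0]
ft_force: [0.3, -0.5, 0.4]
finger_gap: 0.0601
gripper_force: 0.0
clock: 32.9
tcp_pos: [0.4356, -0.3448, 0.1492]
tool_rot: [0.0, 0.666, 0.746, -0.0]
ft_force: [-1.2, 0.2, 4.1]
finger_gap: 0.0293
gripper_force: 39.9
move [ 0.3501  0.1759 -0.0712] turn -0.001 rows 8.0 | ang now 6.5 q7 0.03 clk 32.9 tcp [ 0.4356 -0.3448  0.1492] gap 0.0293
```

```bash
python3 -m crank '[[0,0,-0.03,0,0.02],[0.01,0,-0.06,0,0.02],[0.04,0.01,-0.075,0,0.02],[0.08,0.02,-0.075,0,0.02],[0.125,0.04,-0.075,0,0.02],[0.17,0.05,-0.075,0,0.02],[0.215,0.06,-0.075,0,0.02],[0.26,0.07,-0.075,0,0.02],[0.305,0.075,-0.075,0,0.02],[0.335,0.085,-0.075,0,0.02],[0.35,0.115,-0.075,0,0.02],[0.35,0.145,-0.075,0,0.02]]'
python3 -m crank '[[0,0.025,0,0,0.02],[0,0.031,0,0,0.02],[0,0.031,0,0,0.02],[0,0.031,0,0,0.02]]'
python3 -c "
from h import *
d(.571,.023,.152,6.5)"
```

```text
clock: 34.1
tcp_pos: [0.5403, 0.0238, 0.2238]
tool_rot: [-0.001, 0.664, 0.748, 0.001]
ft_force: [0.1, -0.4, -1.6]
finger_gap: 0.029
gripper_force: 40.0
clock: 34.5
tcp_pos: [0.5694, 0.0228, 0.223]
tool_rot: [-0.001, 0.666, 0.746, -0.001]
ft_force: [-0.1, 1.1, -2.0]
finger_gap: 0.0293
gripper_force: 40.0
move [0.0001 0.0018 0.071 ] turn -0.0 rows 1.4 | ang now 6.5 q7 -0.53 clk 34.5 tcp [0.5694 0.0228 0.223 ] gap 0.0293
```

```bash
python3 -m crank '[[0,0.0015,0.03,0,0.02],[0,0.0015,0.05,0,0.02],[0,0.0015,0.06,0,0.02],[0,0.0015,0.067,0,0.02],[0,0.0015,0.07,0,0.02],[0,0.0015,0.071,0,0.02],[0,0.0015,0.071,0,0.02]]'
python3 -m crank '[[0,0,0,0,0.06],[0,0,0,0,0.06],[0,0,0,0,0.06],[0,0,-0.03,0,0.06],[0,0,-0.08,0,0.06],[-0.05,-0.05,-0.12,0,0.06],[-0.1,-0.1,-0.14,0,0.06],[-0.1,-0.15,-0.14,0,0.06],[-0.1,-0.2,-0.14,0,0.06]]' 30
python3 - <<'E'
from h import *
t=grab('top')['pixels'][140:295,95:420]; s=grab('scene')['pixels'][90:300,230:550]
o=np.zeros((300+200*0+300,800,3),np.uint8)
a=cv2.resize(t,(629,300),interpolation=cv2.INTER_CUBIC); b=cv2.resize(s,(457,300),interpolation=cv2.INTER_CUBIC)
o[:300,:629]=a; o[300:,:457]=b; cv2.imwrite('pics/fin.png',cv2.cvtColor(o,cv2.COLOR_RGB2BGR))
E
```

```text
clock: 35.2
tcp_pos: [0.5727, 0.0235, 0.1533]
tool_rot: [0.0, 0.666, 0.746, 0.0]
ft_force: [-0.5, 0.3, -1.7]
finger_gap: 0.0288
gripper_force: 40.0
clock: 36.1
tcp_pos: [0.4254, -0.088, 0.2893]
tool_rot: [0.001, 0.667, 0.745, 0.001]
ft_force: [-0.3, -1.1, -0.1]
finger_gap: 0.0602
gripper_force: 0.0
```

View pics/fin.png

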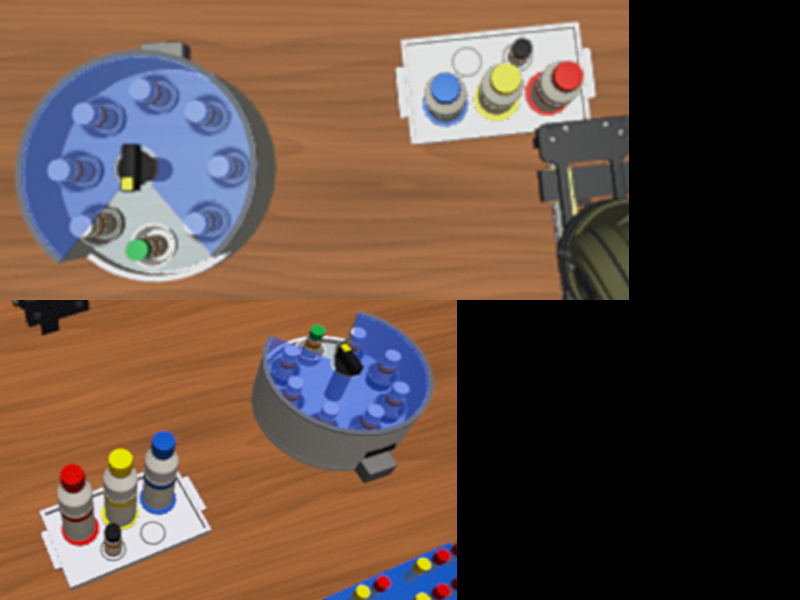

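The final views show blue (445,88), yellow (506,78) and red (568,76) upright on pads of their own colour. The green vial is in the cup at (140,249) in the opening, and the arm is clear. Handing in.

```bash
python3 -m crank '[[0,0,0,0,0.06],[0,0,0,0,0.06],[0,0,0,0,0.06]]'; python3 -c "
from workcell import manip
print(manip.finish_job())"
```

```text
clock: 36.5
tcp_pos: [0.4274, -0.0852, 0.2886]
tool_rot: [0.0, 0.666, 0.746, 0.001]
ft_force: [0.2, -0.5, 0.7]
finger_gap: 0.0598
gripper_force: 0.0
the job is handed in; nothing more can be done
None
```

The job is handed in at about 36.5 s: the green-capped vial stands in the carousel's empty cup, centred in the opening, and the blue and yellow bottles are back upright on their own pads; the red bottle was left in place.

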